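# Load a specimen slide into the dark curing hood and fire the pistol lamp

## Task

Lay the specimen slide in the open channel of the curing station, head first towards the hood, and push it in under the hood until it drops flat into the hidden recess. Only once it is home, squeeze the trigger of the clamped pistol lamp fully against its stop, keep it squeezed for two seconds, then let it spring back. Leave the slide in its recess and the cup, jar and tape roll where they stand.

Things in the scene. Friction and masses are not known exactly. Their poses are not given: they have to be found in the camera images.
- station: Fixed curing station on a 15 mm plywood board. Origin: underside of the board, on the channel's centre line; x runs along the channel into the hood, y left, z up. The channel's deck (top z 20 mm) starts at x -110 mm; its rails (8 mm wide, 8 mm over the deck) stand 60 mm apart up to x 40 mm, then taper to 49 mm apart from x 100 mm on. Slide home: its origin is at x 135 to 170, y 0, z 15 mm here
- hood_mouth (a point): Middle of the sill of the hood's open front, at station (100, 0, 20) mm, on the deck. Grey hood: 141 long, 104 wide, roof 70 mm over the deck; mouth 30 mm high, passage 19 mm high from 15 mm inward. Inside, unseen, the deck has one square-edged recess over the full channel width, 65 mm long, 5 mm deep; its near edge lies 5 to 35 mm inward of this point, different each time
- barrel (a point): Middle of the lamp's barrel, at station (165, -165, 65) mm. Black pistol-shaped lamp clamped lying on its side: barrel along station y, 52 mm across, from y -48 (muzzle in the hood's right wall) to y -250 mm; clamp tops at z 96 mm. Its pistol grip points from the barrel back to the robot (-x)
- grip_mid (a point): Middle of the lamp's fixed grip, at station (92, -210, 65) mm. The grip is 30 mm wide (y, faces at +-15 mm from here), 34 mm high (z) and spans station x 57 to 139 mm; at its robot end a grey battery foot, 62 mm wide, 48 mm high, station x 25 to 57 mm. Under the grip are 33 mm of free air
- trigger_hinge (a point): Hinge of the trigger, upright (along z), at station (137, -184, 65) mm. Squeezed, the blade runs from here straight towards the robot, parallel to the grip with a 6 mm gap: grip and blade then measure 46 mm across (station y -225 to -179 mm). Let go, it stands 14 degrees (0.24 rad) off, towards +y
- trigger_mid (a point): Point in the middle of the trigger blade, 45 mm from the hinge, moving with it. Grey bar 10 mm thick (y), 26 mm high (z), 72 mm long, on the +y side of the grip. Let go, grip and blade measure about 57 mm across here, 63 mm at the blade's end
- trigger (a joint): Trigger angle in rad: 0 let go, 0.24 fully squeezed against its stop (blade swung towards the grip, -y). Sprung: about 6 N at trigger_mid to start, 14 N fully squeezed; springs back by itself
- slide: Loose specimen slide, about 0.16 kg. Origin: centre of the underside of its flat aluminium head (60 x 44 mm, 14 mm thick, amber coupon on top); x points out of the head's front, away from the handle, z up. A neck 16 mm wide (z 8 to 12 mm) runs back to the handle. It rests on the head, neck in the air, and balances 13 mm behind the origin
- slide_handle (a point): On the slide's upright white handle block, at slide (-122, 0, 34) mm. The block is 14 mm thick along the slide's x, 26 mm wide (y), and reaches from z 8 to 50 mm over the head's underside; the neck joins it from the front
- cup: White open cup, 72 mm across, 85 mm high, standing; bystander. Origin under its centre
- jar: Amber jar, 68 mm across, 100 mm high, standing; bystander. Origin under its centre
- tape: Cardboard tape roll lying flat, 76 mm across, 24 mm high; bystander. Origin under its centre

How it is judged:
By the outcome, as a careful person would: the job done as asked, in the order asked, and still so for the second after the job is handed in, with the robot touching nothing.
It also fails if it takes over 58 s, if anything falls off the work surface, if the arm or the gripper's body presses on something with over 40 N, if the wrist force passes 120 N, or if a joint passes its speed limit or range.

## Robot

A 6-joint arm with a two-finger parallel gripper is mounted at the origin on the work surface. World frame = base frame: x ahead of the robot, y to its left, z up, the work surface at z = 0. Lengths are in mm, angles in degrees, forces in N, time in s.
With the tool pointing down it reaches from about 300 to 850 mm from the base axis. Payload 4.2 kg.
Tool frame: the origin (TCP) lies midway between the tips of the shut fingers; the grasp point (between the pads) lies 19 mm behind it; z points along the fingers, y is the direction in which the jaws open and shut (so a half turn about z gives the same grasp; the last joint's range is limited). The gripper opens to 91 mm and grips with 3 to 60 N. Pads are 32 mm wide; open, the fingers measure 118 mm over their backs; the gripper's body (76 mm by 178 mm) begins 60 mm behind the grasp point.
Start: joints at [71.333, 18.312, 89.639, -0, 72.044, -1.146], TCP at [173.111, 548.343, 178.476] pointing down, gripper open.
Joint ranges: [-177.97, 177.97], [-48.28, 115.42], [12.27, 149.76], [-77.06, 257.06], [2.81, 150.46], [-146.56, 146.56]. Speed limits (degrees/s): [147.25, 147.25, 180, 180, 180, 180].

## Interface

Orientations are given as [roll, pitch, yaw] about the fixed x, y, z axes, in that order (R = Rz(yaw) Ry(pitch) Rx(roll)).
In Python, from workcell import env gives the robot as it stands.
- The arm moves only by the shell command python3 -m jog 'ROWS' [FORCE]. ROWS is JSON, a list of rows, each an object of numbers: "dx", "dy", "dz": the shift along the world's x, y, z in m; "wx", "wy", "wz": the turn, a rotation vector about the world's x, y, z in rad; "grip": the gripper's target within -1 to 1 (shut at 1, half-way at 0, fully open at -1). In form: [{"dx": .., "dy": .., "dz": .., "wx": .., "wy": .., "wz": .., "grip": ..}, ...]. A call has 1 to 10 rows; each row shifts and turns the commanded pose from where the row before left it; what a row does not reach is not made up. A row lasts 1/10 s, in which the tool goes at most 50 mm and 8.59 degrees, less where a joint would pass 70% of its speed; a pose out of reach is approached as far as the arm can. A call with a gripper value outside its range is refused whole. The fingers move at their own pace and stop on an object; FORCE is the grip in N (left out, the last holds). Time passes only in rows, so rows that do not move let the fingers close. It gives the time, the measured TCP pose, the force and the opening at its end, in the units of the state.
- env.state(): the state, without advancing time (a new reading comes with each control period).
- env.grab_frame(name): name is "scene" or "top" or "wrist"; returns the picture (384x512x3 uint8, red, green, blue); there is no depth.
- env.get_calibration(name): a dict with "fx", "fy", "cx", "cy" (pixels), "k1" (the pictures are not rectified: a ray, as slopes to the right and down, at radius r is drawn at 1 + k1 r^2 times it, then the intrinsics apply), "R" (3x3) and "t" (3): a world point X has camera coordinates R X + t. Camera axes: x right, y down, z forward; pixel columns grow to the right and rows downward; lengths in mm; the calibration is good to about 2 mm. A picture is of the moment at which its call begins: read the wrist's pose just before it. get_calibration takes no time and is no camera call; for the wrist camera it gives the pose at the moment of the call.
- env.job_done(): hands the job in, once; it reports no verdict.
The state is a dict: "time_s": time; "qpos": joint angles; "qvel": joint speeds; "effort": joint torques, N m; "ee_pos": TCP position; "ee_rot": TCP orientation; "force": force on the tool from outside, world axes, zero at the start; "torque": the same for the moment, N m; "gripper_width": finger opening in mm.
Only numpy, scipy, OpenCV 4.12 (cv2) and the standard library are available. Lean on these libraries where they do the work, as an engineer would, in place of code of your own. Each camera call takes 0.05 s, during which the arm holds its last target. There are 200 camera calls.

## Working session

There is one attempt and no reset: what is moved stays moved. The work goes in short steps, Python scripts to look and compute and a shell command to move; the robot and the scene stay as the last step left them, time stands still between calls to the robot, and variables do not carry over. Pictures are saved under pics/ and viewed, about 8 in all and at most 12, crops included, and the job is handed in when it is done.

```bash
mkdir -p pics
cat > h.py <<'E'
import numpy as np, cv2
from workcell import env
from scipy.spatial.transform import Rotation as Rot
def cal(n):
    c=env.get_calibration(n); return {k:(np.array(v) if k in('R','t') else v) for k,v in c.items()}
def ray(c,u,v):
    x=(u-c['cx'])/c['fx'];y=(v-c['cy'])/c['fy'];X,Y=x,y
    for _ in range(20):
        s=1+c['k1']*(X*X+Y*Y);X,Y=x/s,y/s
    d=c['R'].T@np.array([X,Y,1.]);return -c['R'].T@c['t'],d/np.linalg.norm(d)
def onz(c,u,v,z):
    o,d=ray(c,u,v);return o+d*(z-o[2])/d[2]
def proj(c,P):
    p=c['R']@np.array(P,float)+c['t'];x,y=p[:2]/p[2];s=1+c['k1']*(x*x+y*y)
    return np.array([c['fx']*x*s+c['cx'],c['fy']*y*s+c['cy']])
def grab(n,f):
    c=cal(n);im=env.grab_frame(n);cv2.imwrite('pics/'+f+'.png',im[:,:,::-1]);return c,im
def tri(c1,p1,c2,p2):
    o1,d1=ray(c1,*p1);o2,d2=ray(c2,*p2)
    s=np.linalg.lstsq(np.c_[d1,-d2],o2-o1,rcond=None)[0]
    a=o1+d1*s[0];b=o2+d2*s[1];return (a+b)/2,np.linalg.norm(a-b)
E
python3 - <<'E'
from h import *
a=grab('top','top0')[1];b=grab('scene','scene0')[1]
for n in('top','scene'):
    c=cal(n);print(n,c['fx'],c['cx'],c['cy'],c['k1'],-c['R'].T@c['t'],c['R'].round(2).tolist())
print(env.state())
E
```

```text
top 401.0774465659227 255.2239099092371 190.52621647255955 -0.039314057560465444 [ 414.08696401    9.4405994  1243.78586586] [[0.02, -1.0, 0.0], [-0.99, -0.02, -0.16], [0.16, 0.0, -0.99]]
scene 368.04661542627 257.54916181053477 190.78437945658155 -0.1009048563773752 [1086.49929909  436.46288054 1048.8320344 ] [[-0.66, 0.75, -0.0], [0.62, 0.54, -0.57], [-0.42, -0.38, -0.82]]
{'time_s': 0.1, 'qpos': array([ 7.13353970e+01,  1.83471942e+01,  8.96982353e+01, -3.42484455e-04,
        7.20413043e+01, -1.14654334e+00]), 'qvel': array([ 0.0180787 , -0.11480381, -0.01570674,  0.07009084,  0.07255096,
        0.02831123]), 'effort': array([-2.86293534e-04, -4.13327157e+01, -2.32515407e+01,  7.28905946e-02,
        4.20546310e-02, -4.85980263e-05]), 'ee_pos': array([172.9319166 , 547.87436554, 177.72023042]), 'ee_rot': array([-1.79913277e+02, -1.40993572e-03,  1.62482045e+02]), 'force': array([0.4669496 , 0.07115407, 0.07642056]), 'torque': array([-6.97864386e-02, -3.07751910e-05, -3.32644564e-03]), 'gripper_width': 91.17962589766697}
```

View pics/top0.png

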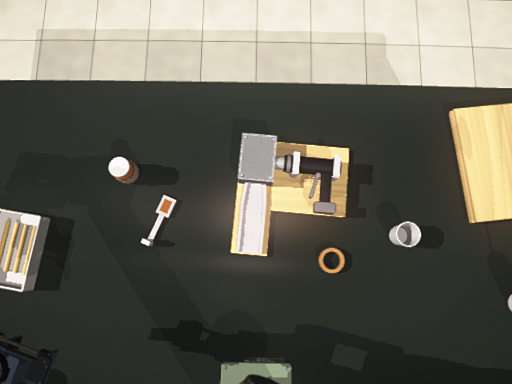

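View pics/scene0.png

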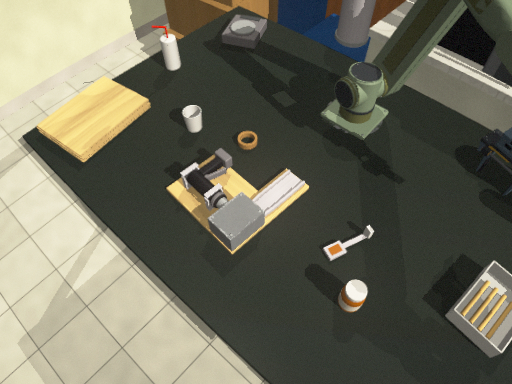

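Top view: slide head at about (167,204), handle (149,242), hood (257,158), channel running down to (251,253), lamp to the right with its trigger at (314,186). Next I take a zoomed crop for accurate points.

Run:
```python
from h import *
im=cv2.imread('pics/top0.png')
cv2.imwrite('pics/crop1.png',cv2.resize(im[125:265,135:360],None,fx=3.5,fy=3.5,interpolation=cv2.INTER_CUBIC))
```

```text
(no output)
```

View pics/crop1.png

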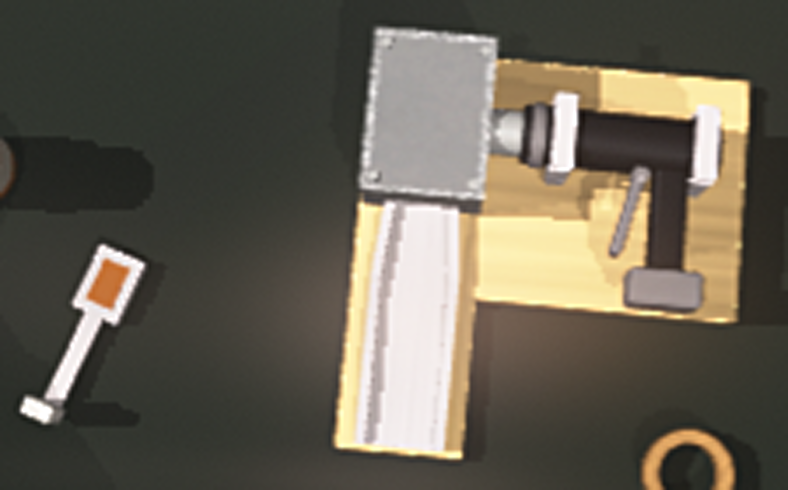

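```bash
cat >> h.py <<'E'
def tow(st,P):  # station [x,y,yawdeg] -> world
    a=np.radians(st[2]);P=np.array(P,float)
    return np.array([st[0]+P[0]*np.cos(a)-P[1]*np.sin(a),st[1]+P[0]*np.sin(a)+P[1]*np.cos(a),P[2]])
E
python3 - <<'E'
from h import *
c=cal('top')
f=lambda u,v,z:onz(c,135+(u+.5)/3.5-.5,125+(v+.5)/3.5-.5,z)
H=[f(*p,90) for p in((376,28),(497,38),(484,202),(361,190))]
ang=lambda a,b:np.degrees(np.arctan2(*(b-a)[1::-1]))
print('hood',np.array(H).round(1).tolist(),'sizes',[np.linalg.norm(H[i]-H[i-1]).round(1) for i in range(4)],'ang',ang(H[3],H[0]),ang(H[2],H[1]),ang(H[1],H[0])-90,ang(H[2],H[3])-90)
B=[f(*p,15) for p in((335,448),(462,458),(738,322),(750,80))]
print('board',np.array(B).round(1).tolist(),ang(B[1],B[0])-90,ang(B[2],B[3]))
hc=np.mean(H,0);print('hoodc',hc)
S=[f(*p,14) for p in((103,243),(146,264),(116,325),(73,305))]
sc=np.mean(S,0);print('slide',sc,'sizes',[np.linalg.norm(S[i]-S[i-1]).round(1) for i in range(4)],ang(S[3],S[0]),ang(S[2],S[1]))
h=f(36,405,50);print('handle',h,ang(h,sc),np.linalg.norm((h-sc)[:2]))
for y in (-3,-2,-1,0,):
  a=y;st=[hc[0]-170.5*np.cos(np.radians(a)),hc[1]-170.5*np.sin(np.radians(a)),a]
  P=[proj(c,tow(st,q)) for q in((100,0,20),(-110,0,20),(92,-210,82),(41,-210,89),(137,-184,78),(95,-169,78),(165,-240,91))]
  print(y,st,[((p-[135,125])*3.5).round().tolist() for p in P])
E
```

```text
hood [[773.5, 53.6, 90.0], [766.4, -49.7, 90.0], [624.2, -39.9, 90.0], [632.7, 63.1, 90.0]] sizes [np.float64(141.1), np.float64(103.5), np.float64(142.5), np.float64(103.3)] ang -3.8613669568938334 -3.944909440183799 -3.952561098874938 -4.727526543585526
board [[419.3, 83.9, 15.0], [412.6, -26.2, 15.0], [534.3, -267.5, 15.0], [754.0, -282.8, 15.0]] -3.5134160739451943 -3.974974621599942
hoodc [699.20234432   6.80127778  90.        ]
slide [558.94854391 286.93902953  14.        ] sizes [np.float64(60.5), np.float64(43.2), np.float64(59.6), np.float64(42.5)] -23.05106725360456 -23.692651101466687
handle [450.60521753 336.18165254  50.        ] -24.44205106600238 119.00887483799588
-3 [np.float64(528.9360086485465), np.float64(15.724558324240967), -3] [[422.0, 209.0], [406.0, 448.0], [671.0, 222.0], [670.0, 282.0], [642.0, 169.0], [622.0, 216.0], [712.0, 138.0]]
-2 [np.float64(528.8062083174455), np.float64(12.751641972595458), -2] [[424.0, 209.0], [411.0, 449.0], [673.0, 218.0], [673.0, 277.0], [643.0, 165.0], [624.0, 213.0], [712.0, 133.0]]
-1 [np.float64(528.7283123000366), np.float64(9.77691308237588), -1] [[425.0, 209.0], [417.0, 449.0], [675.0, 214.0], [676.0, 273.0], [644.0, 162.0], [625.0, 210.0], [713.0, 128.0]]
0 [np.float64(528.7023443242012), np.float64(6.801277784819042), 0] [[427.0, 209.0], [423.0, 449.0], [676.0, 210.0], [679.0, 269.0], [644.0, 158.0], [627.0, 206.0], [713.0, 123.0]]
```

```bash
python3 -m jog '[{"dx":0.0275,"dy":-0.0212,"wz":-0.14,"grip":-1},{"dx":0.0275,"dy":-0.0212,"wz":-0.14},{"dx":0.0275,"dy":-0.0212,"wz":-0.14},{"dx":0.0275,"dy":-0.0212,"wz":-0.14},{"dx":0.0275,"dy":-0.0212,"wz":-0.14},{"dx":0.0275,"dy":-0.0212,"wz":-0.14},{"dx":0.0275,"dy":-0.0212,"wz":-0.14},{"dx":0.0275,"dy":-0.0212,"wz":-0.14},{"dx":0.0275,"dy":-0.0212,"wz":-0.14},{"dx":0.0275,"dy":-0.0212,"wz":-0.14}]'; python3 -m jog '[{"wz":-0.14,"grip":-1},{"wz":-0.14,"grip":-1},{"grip":-1}]'
python3 - <<'E'
from h import *
print(env.state()['time_s'],env.state()['ee_pos'],env.state()['ee_rot'],env.state()['qpos'])
c,im=grab('wrist','w1');np.savez('pics/w1.npz',R=c['R'],t=c['t'])
print(-c['R'].T@c['t'],proj(c,(448,336,50)),proj(c,(559,287,14)))
E
```

```text
0.1 [172.9319166  547.87436554 177.72023042] [-1.79913277e+02 -1.40993572e-03  1.62482045e+02] [ 7.13353970e+01  1.83471942e+01  8.96982353e+01 -3.42484455e-04
  7.20413043e+01 -1.14654334e+00]
[102.366294   569.97011857 383.86958974] [175.80514066 386.36939503] [179.85185842 419.12783171]invalid input
invalid input
```

View pics/w1.png

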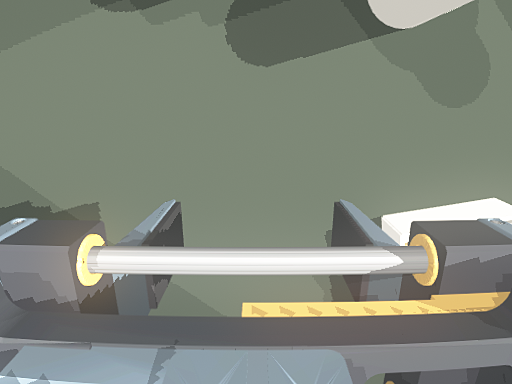

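The wrist view shows only the fingers over the bare table: the move was refused, since rows apparently need all keys. I retry with full rows.

```bash
python3 -m jog '[{"dx":0.0275,"dy":-0.0212,"dz":0,"wx":0,"wy":0,"wz":-0.14,"grip":-1},{"dx":0.0275,"dy":-0.0212,"dz":0,"wx":0,"wy":0,"wz":-0.14,"grip":-1},{"dx":0.0275,"dy":-0.0212,"dz":0,"wx":0,"wy":0,"wz":-0.14,"grip":-1},{"dx":0.0275,"dy":-0.0212,"dz":0,"wx":0,"wy":0,"wz":-0.14,"grip":-1},{"dx":0.0275,"dy":-0.0212,"dz":0,"wx":0,"wy":0,"wz":-0.14,"grip":-1},{"dx":0.0275,"dy":-0.0212,"dz":0,"wx":0,"wy":0,"wz":-0.14,"grip":-1},{"dx":0.0275,"dy":-0.0212,"dz":0,"wx":0,"wy":0,"wz":-0.14,"grip":-1},{"dx":0.0275,"dy":-0.0212,"dz":0,"wx":0,"wy":0,"wz":-0.14,"grip":-1},{"dx":0.0275,"dy":-0.0212,"dz":0,"wx":0,"wy":0,"wz":-0.14,"grip":-1},{"dx":0.0275,"dy":-0.0212,"dz":0,"wx":0,"wy":0,"wz":-0.14,"grip":-1}]'; python3 -m jog '[{"dx":0,"dy":0,"dz":0,"wx":0,"wy":0,"wz":-0.14,"grip":-1},{"dx":0,"dy":0,"dz":0,"wx":0,"wy":0,"wz":-0.14,"grip":-1},{"dx":0,"dy":0,"dz":0,"wx":0,"wy":0,"wz":0,"grip":-1}]'
python3 - <<'E'
from h import *
print(env.state()['time_s'],env.state()['ee_pos'],env.state()['ee_rot'],env.state()['qpos'],env.state()['qvel'])
c,im=grab('wrist','w2');np.savez('pics/w2.npz',R=c['R'],t=c['t'])
print(-c['R'].T@c['t'],proj(c,(448,336,50)),proj(c,(559,287,14)))
E
```

```text
time_s: 1.15
ee_pos: [449.0, 335.2, 178.2]
ee_rot: [-180.0, 0.0, 81.9]
force: [0.5, -0.4, -0.2]
gripper_width: 91.1
time_s: 1.45
ee_pos: [448.2, 335.9, 178.1]
ee_rot: [-180.0, 0.0, 66.2]
force: [0.1, -0.4, -0.3]
gripper_width: 91.0
1.45 [448.20419364 335.91623123 178.08673057] [-1.79978692e+02  3.90845599e-02  6.61944567e+01] [ 3.56750440e+01  1.70106183e+01  9.15998391e+01 -1.57398125e-03
  7.14340333e+01  5.94810963e+01] [ 0.70149821 -0.14194487  0.03497039 -0.06837358  0.01717865 -5.86241463]
[478.45056584 403.40417095 384.19488887] [256.44000962 167.63792235] [353.76955103 161.57784286]
```

View pics/w2.png

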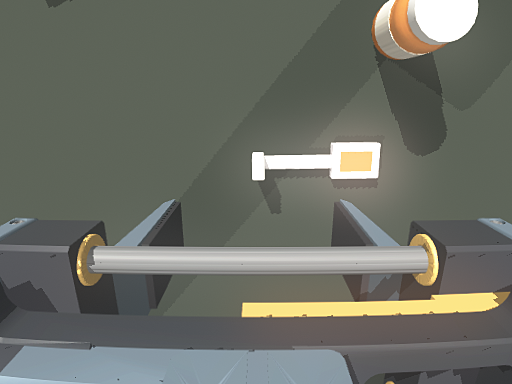

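Wrist view: handle top at about (258,166), head centre (355,160), within 2 px of my prediction; the jar is clear. I compute the fine correction from it.

Run:
```python
from h import *
im=cv2.imread('pics/w2.png');c=cal('wrist');d=np.load('pics/w2.npz');c['R'],c['t']=d['R'],d['t']
# white mask of slide
m=((im.min(2)>170)).astype(np.uint8);m[190:]=0;m[:130]=0;m[:,:240]=0;m[:,390:]=0
ys,xs=np.nonzero(m)
for lo,hi in((245,272),(325,385)):
    s=(xs>=lo)&(xs<hi);print(xs[s].min(),xs[s].max(),ys[s].min(),ys[s].max())
h=im.astype(int);o=((h[:,:,2]-h[:,:,0])>70).astype(np.uint8);o[190:]=0;o[:130]=0
M=cv2.moments(o,True);co=(M['m10']/M['m00'],M['m01']/M['m00']);cp=onz(c,*co,14);print('coupon',co,cp)
r=cv2.minAreaRect(cv2.findContours(m[:,320:].copy(),0,1)[0][0]);print(r)
for u,v in((258,165),):
    q=onz(c,u,v,50);print('handle',q,np.degrees(np.arctan2(*(cp-q)[1::-1])),np.linalg.norm((cp-q)[:2]))
for n,p in(('head axis',((332,160.5),(380,160.5))),):
    a,b=[onz(c,*k,14) for k in p];print(n,a,b,np.linalg.norm(a-b),np.degrees(np.arctan2(*(b-a)[1::-1])))
```

```text
252 271 152 179
325 380 142 178
coupon (355.47157190635454, 161.1505016722408) [561.15117412 286.65279024  14.        ]
((30.0, 160.0), (36.0, 60.0), 90.0)
handle [450.82344166 338.06502662  50.        ] -24.985311396644402 121.71863702735371
head axis [534.35215771 299.26443408  14.        ] [590.02819091 274.96382968  14.        ] 60.74816909057188 -23.579554128227308
```

```bash
python3 -m jog '[{"dx":0.002,"dy":0.001,"dz":-0.04,"wx":0,"wy":0,"wz":0,"grip":-1},{"dx":0,"dy":0,"dz":-0.04,"wx":0,"wy":0,"wz":0,"grip":-1},{"dx":0,"dy":0,"dz":-0.04,"wx":0,"wy":0,"wz":0,"grip":-1},{"dx":0,"dy":0,"dz":-0.025,"wx":0,"wy":0,"wz":0,"grip":-1},{"dx":0,"dy":0,"dz":-0.015,"wx":0,"wy":0,"wz":0,"grip":-1},{"dx":0,"dy":0,"dz":0,"wx":0,"wy":0,"wz":0,"grip":-1},{"dx":0,"dy":0,"dz":0,"wx":0,"wy":0,"wz":0,"grip":-1}]' 40; python3 -m jog '[{"dx":0,"dy":0,"dz":0,"wx":0,"wy":0,"wz":0,"grip":1},{"dx":0,"dy":0,"dz":0,"wx":0,"wy":0,"wz":0,"grip":1},{"dx":0,"dy":0,"dz":0,"wx":0,"wy":0,"wz":0,"grip":1},{"dx":0,"dy":0,"dz":0,"wx":0,"wy":0,"wz":0,"grip":1},{"dx":0,"dy":0,"dz":0,"wx":0,"wy":0,"wz":0,"grip":1},{"dx":0,"dy":0,"dz":0,"wx":0,"wy":0,"wz":0,"grip":1},{"dx":0,"dy":0,"dz":0,"wx":0,"wy":0,"wz":0,"grip":1},{"dx":0,"dy":0,"dz":0,"wx":0,"wy":0,"wz":0,"grip":1},{"dx":0,"dy":0,"dz":0,"wx":0,"wy":0,"wz":0,"grip":1},{"dx":0,"dy":0,"dz":0,"wx":0,"wy":0,"wz":0,"grip":1}]' 40
```

```text
time_s: 2.2
ee_pos: [450.2, 337.7, 18.8]
ee_rot: [180.0, -0.0, 66.3]
force: [0.5, -0.7, 1.0]
gripper_width: 91.0
time_s: 3.2
ee_pos: [450.1, 337.3, 18.4]
ee_rot: [180.0, 0.0, 66.2]
force: [-0.2, -0.5, -1.9]
gripper_width: 14.1
```

```bash
python3 -m jog '[{"dx":0,"dy":0,"dz":0.015,"wx":0,"wy":0,"wz":0,"grip":1},{"dx":0,"dy":0,"dz":0.03,"wx":0,"wy":0,"wz":0,"grip":1},{"dx":-0.004,"dy":-0.030,"dz":0.015,"wx":0,"wy":0,"wz":0.047,"grip":1},{"dx":-0.005,"dy":-0.04,"dz":0,"wx":0,"wy":0,"wz":0.05,"grip":1},{"dx":-0.006,"dy":-0.04,"dz":0,"wx":0,"wy":0,"wz":0.05,"grip":1},{"dx":-0.006,"dy":-0.04,"dz":0,"wx":0,"wy":0,"wz":0.05,"grip":1},{"dx":-0.006,"dy":-0.04,"dz":0,"wx":0,"wy":0,"wz":0.05,"grip":1},{"dx":-0.006,"dy":-0.04,"dz":0,"wx":0,"wy":0,"wz":0.05,"grip":1},{"dx":-0.006,"dy":-0.04,"dz":0,"wx":0,"wy":0,"wz":0.05,"grip":1},{"dx":-0.004,"dy":-0.04,"dz":0,"wx":0,"wy":0,"wz":0,"grip":1}]' 40;  python3 -m jog '[{"dx":0,"dy":0,"dz":0,"wx":0,"wy":0,"wz":0,"grip":1},{"dx":0,"dy":0,"dz":0,"wx":0,"wy":0,"wz":0,"grip":1},{"dx":0,"dy":0,"dz":0,"wx":0,"wy":0,"wz":0,"grip":1}]'
python3 - <<'E'
from h import *
c,a=grab('top','top2');c2,b=grab('scene','scene2');c3,w=grab('wrist','w3');np.savez('pics/w3.npz',R=c3['R'],t=c3['t'])
f=lambda im,x,y,w,h,s:cv2.resize(im[y:y+h,x:x+w,::-1],(int(w*s),int(h*s)),interpolation=cv2.INTER_CUBIC)
A=f(a,215,120,100,145,4);B=f(b,190,150,130,110,3)
o=np.zeros((600,795,3),np.uint8);o[:580,:400]=A;o[:330,400:790]=B;o[330:600,400:760]=cv2.resize(w[:,:,::-1],(360,270));cv2.imwrite('pics/c2.png',o)
E
```

```text
time_s: 4.2
ee_pos: [406.5, 25.9, 78.6]
ee_rot: [180.0, 0.0, 86.2]
force: [0.1, 0.0, 0.8]
gripper_width: 0.5
time_s: 4.5
ee_pos: [407.4, 28.0, 78.6]
ee_rot: [180.0, -0.0, 86.1]
force: [0.0, -0.4, -0.1]
gripper_width: 0.4
```

View pics/c2.png

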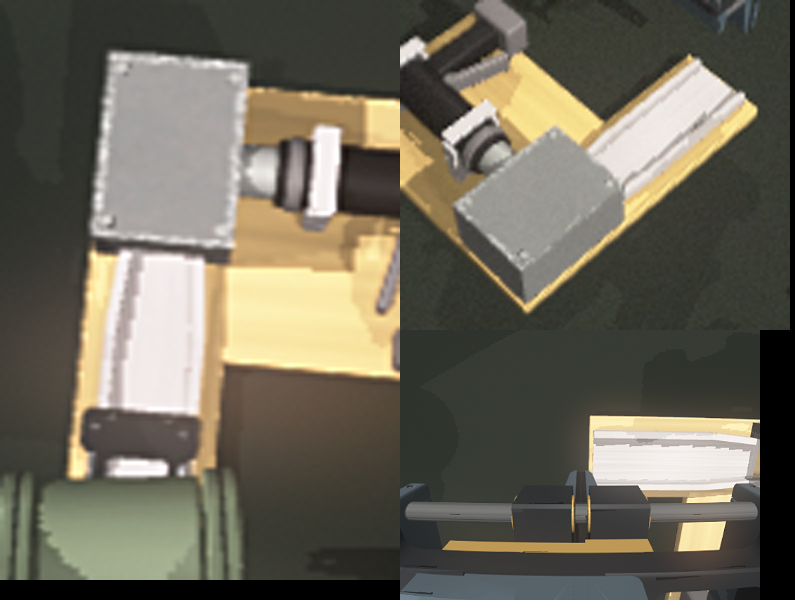

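The fingers are shut and empty: the slide slipped out of the grip. I locate it through its coupon in the pictures I already have.

Run:
```python
from h import *
a=cv2.imread('pics/top2.png').astype(int);b=cv2.imread('pics/scene2.png').astype(int)
for n,im in(('top',a),('scene',b)):
    c=cal(n);m=(((im[:,:,2]-im[:,:,0])>80)&(im[:,:,2]>130)).astype(np.uint8)
    k,l,s,ce=cv2.connectedComponentsWithStats(m)
    for i in range(1,k):
        if 15<s[i,4]<600: print(n,s[i],ce[i].round(1),onz(c,*ce[i],14).round(0))
f=lambda n,x,y,w,h,s:cv2.resize(cv2.imread(f'pics/{n}.png')[y:y+h,x:x+w],(int(w*s),int(h*s)),interpolation=cv2.INTER_CUBIC)
cv2.imwrite('pics/c3.png',np.hstack([f('top2',110,170,130,130,3),f('scene2',300,200,130,130,3)]))
```

```text
top [115 177  10   3  18] [119.6 177.9] [644. 437.  14.]
top [232 183  12  57 201] [237.2 207.9] [556.  66.  14.]
top [160 199  12  14 101] [165.3 205.6] [560. 289.  14.]
top [  0 222  10  38 118] [  3.7 237.9] [450. 788.  14.]
top [  3 223  16  48 189] [ 10.6 247. ] [423. 763.  14.]
top [ 13 224  15  49 190] [ 20.2 247.6] [422. 732.  14.]
top [ 22 226  14  48 130] [ 28.6 249.9] [415. 705.  14.]
top [320 248  24  24 133] [331.5 258.7] [ 406. -223.   14.]
scene [201   0  68  18 544] [244.7   5.5] [-322. -906.   14.]
scene [152  25  32  14 122] [168.9  31.4] [  114. -1026.    14.]
scene [243 143   6   4  17] [245.5 144.6] [ 425. -212.   14.]
scene [200 156  14  11  33] [206.4 160.9] [ 577. -265.   14.]
scene [167 179  34  42 501] [183.6 195.9] [ 735. -213.   14.]
scene [213 183  96  71 440] [275.2 212.4] [580.  62.  14.]
scene [328 244  14  11  98] [334.7 249. ] [560. 286.  14.]
scene [462 281  28  35 180] [475.3 298. ] [417. 700.  14.]
scene [470 288  28  36 180] [483.6 305.3] [421. 730.  14.]
scene [478 295  29  36 181] [492.1 312.3] [424. 760.  14.]
scene [348 299  17   8  66] [355.8 303.2] [660. 431.  14.]
scene [487 302  25  36 137] [499.4 320.6] [433. 788.  14.]
```

View pics/c3.png

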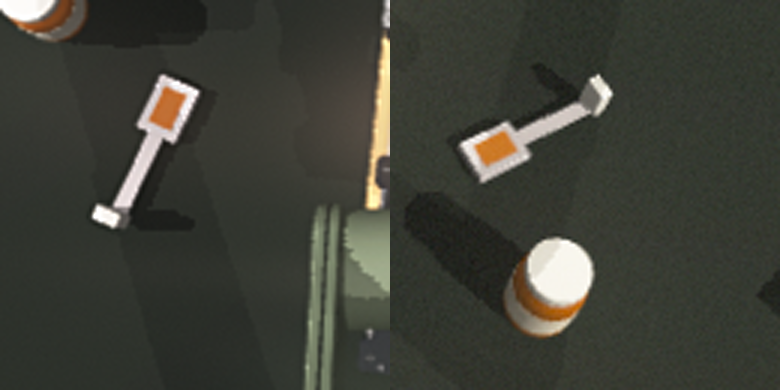

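The slide still stands in its original place (coupon at (560,288), yaw unchanged). The lift probably began before the grip force had built up, so I go back and grip harder and longer, then lift slowly.

```bash
python3 -m jog '[{"dx":0.004,"dy":0.035,"dz":0.01,"wx":0,"wy":0,"wz":0,"grip":-1},{"dx":0.005,"dy":0.035,"dz":0.01,"wx":0,"wy":0,"wz":-0.05,"grip":-1},{"dx":0.005,"dy":0.035,"dz":0,"wx":0,"wy":0,"wz":-0.05,"grip":-1},{"dx":0.005,"dy":0.035,"dz":0,"wx":0,"wy":0,"wz":-0.05,"grip":-1},{"dx":0.005,"dy":0.035,"dz":0,"wx":0,"wy":0,"wz":-0.05,"grip":-1},{"dx":0.005,"dy":0.035,"dz":0,"wx":0,"wy":0,"wz":-0.05,"grip":-1},{"dx":0.005,"dy":0.035,"dz":0,"wx":0,"wy":0,"wz":-0.05,"grip":-1},{"dx":0.005,"dy":0.035,"dz":0,"wx":0,"wy":0,"wz":-0.047,"grip":-1},{"dx":0.004,"dy":0.029,"dz":0,"wx":0,"wy":0,"wz":0,"grip":-1},{"dx":0,"dy":0,"dz":0,"wx":0,"wy":0,"wz":0,"grip":-1}]' 58; python3 -m jog '[{"dx":0,"dy":0,"dz":0,"wx":0,"wy":0,"wz":0,"grip":-1},{"dx":0,"dy":0,"dz":-0.03,"wx":0,"wy":0,"wz":0,"grip":-1},{"dx":0,"dy":0,"dz":-0.03,"wx":0,"wy":0,"wz":0,"grip":-1},{"dx":0,"dy":0,"dz":-0.022,"wx":0,"wy":0,"wz":0,"grip":-1},{"dx":0,"dy":0,"dz":0,"wx":0,"wy":0,"wz":0,"grip":-1},{"dx":0,"dy":0,"dz":0,"wx":0,"wy":0,"wz":0,"grip":-1},{"dx":0,"dy":0,"dz":0,"wx":0,"wy":0,"wz":0,"grip":-0.2},{"dx":0,"dy":0,"dz":0,"wx":0,"wy":0,"wz":0,"grip":-0.2},{"dx":0,"dy":0,"dz":0,"wx":0,"wy":0,"wz":0,"grip":-0.2}]' 58
python3 - <<'E'
from h import *
c,im=grab('wrist','w4');np.savez('pics/w4.npz',R=c['R'],t=c['t'])
E
```

```text
time_s: 5.65
ee_pos: [450.2, 340.8, 98.0]
ee_rot: [180.0, -0.1, 66.5]
force: [-0.1, -0.3, 0.3]
gripper_width: 77.6
time_s: 6.55
ee_pos: [450.7, 336.7, 17.6]
ee_rot: [179.9, -0.1, 66.2]
force: [-0.2, -0.1, -0.4]
gripper_width: 70.3
```

View pics/w4.png

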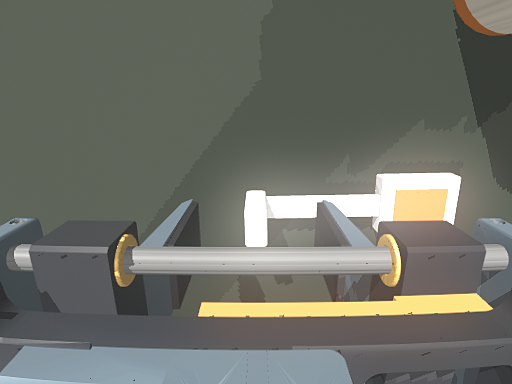

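Run:
```python
from h import *
c=cal('wrist');s=env.state();T=s['ee_pos'];print(T,s['ee_rot'])
R=Rot.from_euler('xyz',s['ee_rot'],degrees=True).as_matrix()
print('tcp',proj(c,T),'pad edges +-16 in tool x at tip and grasp', [proj(c,T+R@np.array(q)).round(0).tolist() for q in((16,35,0),(-16,35,0),(16,35,-19),(16,35,-32))])
a=np.radians(-23.7);ex=np.array([np.cos(a),np.sin(a),0]);ey=np.array([-np.sin(a),np.cos(a),0])
for name,pts in(('top z50',[(256,191,50)]),('bottom front z8',[(256,245,8)]),('head far edge',[(418,175,14)]),('coupon far',[(420,190,14)])):
    for p in pts:
        w=onz(c,*p); print(name,w.round(1),'rel tcp along',(w-T)@ex,'lat(+cam)',(w-T)@ey)
h=T*[1,1,0]
for z in(50,8):
  print(z,[proj(c,h+ey*y+ex*x+[0,0,z]).round(0).tolist() for x,y in((-7,13),(7,13),(7,-13),(-7,-13))])
print('head',[proj(c,h+ex*122+ex*x+ey*y+[0,0,14]).round(0).tolist() for x,y in((-30,22),(30,22),(30,-22))])
```

```text
[450.50679508 336.60182851  17.32489339] [ 1.79949247e+02 -7.43798634e-02  6.62237751e+01]
tcp [256.38976482 206.25677806] pad edges +-16 in tool x at tip and grasp [[306.0, 185.0], [304.0, 227.0], [311.0, 193.0], [314.0, 199.0]]
top z50 [458.9 356.2  50. ] rel tcp along -0.17497909905931772 lat(+cam) 21.2831942109724
bottom front z8 [436.  304.4   8. ] rel tcp along -0.3612009672413567 lat(+cam) -35.37201455486878
head far edge [566.6 310.   14. ] rel tcp along 117.0256324956339 lat(+cam) 22.275318772907408
coupon far [564.9 298.3  14. ] rel tcp along 120.1538962362116 lat(+cam) 10.939713559433235
50 [[245.0, 204.0], [268.0, 204.0], [268.0, 243.0], [245.0, 243.0]]
8 [[247.0, 185.0], [266.0, 185.0], [266.0, 218.0], [247.0, 218.0]]
head [[384.0, 175.0], [463.0, 175.0], [453.0, 231.0]]
```

```bash
python3 -m jog '[{"dx":0,"dy":0,"dz":-0.001,"wx":0,"wy":0,"wz":0,"grip":1},{"dx":0,"dy":0,"dz":0,"wx":0,"wy":0,"wz":0,"grip":1},{"dx":0,"dy":0,"dz":0,"wx":0,"wy":0,"wz":0,"grip":1},{"dx":0,"dy":0,"dz":0,"wx":0,"wy":0,"wz":0,"grip":1},{"dx":0,"dy":0,"dz":0,"wx":0,"wy":0,"wz":0,"grip":1},{"dx":0,"dy":0,"dz":0,"wx":0,"wy":0,"wz":0,"grip":1},{"dx":0,"dy":0,"dz":0,"wx":0,"wy":0,"wz":0,"grip":1},{"dx":0,"dy":0,"dz":0,"wx":0,"wy":0,"wz":0,"grip":1},{"dx":0,"dy":0,"dz":0,"wx":0,"wy":0,"wz":0,"grip":1},{"dx":0,"dy":0,"dz":0,"wx":0,"wy":0,"wz":0,"grip":1}]' 58;python3 -m jog '[{"dx":0,"dy":0,"dz":0,"wx":0,"wy":0,"wz":0,"grip":1},{"dx":0,"dy":0,"dz":0,"wx":0,"wy":0,"wz":0,"grip":1},{"dx":0,"dy":0,"dz":0.003,"wx":0,"wy":0,"wz":0,"grip":1},{"dx":0,"dy":0,"dz":0.004,"wx":0,"wy":0,"wz":0,"grip":1},{"dx":0,"dy":0,"dz":0.004,"wx":0,"wy":0,"wz":0,"grip":1},{"dx":0,"dy":0,"dz":0.004,"wx":0,"wy":0,"wz":0,"grip":1},{"dx":0,"dy":0,"dz":0,"wx":0,"wy":0,"wz":0,"grip":1}]' 58; python3 -m jog '[{"dx":0,"dy":0,"dz":0.005,"wx":0,"wy":0,"wz":0,"grip":1},{"dx":0,"dy":0,"dz":0.01,"wx":0,"wy":0,"wz":0,"grip":1},{"dx":0,"dy":0,"dz":0.01,"wx":0,"wy":0,"wz":0,"grip":1},{"dx":0,"dy":0,"dz":0,"wx":0,"wy":0,"wz":0,"grip":1},{"dx":0,"dy":0,"dz":0,"wx":0,"wy":0,"wz":0,"grip":1}]' 58
python3 - <<'E'
from h import *
c,im=grab('wrist','w5');np.savez('pics/w5.npz',R=c['R'],t=c['t'])
im=im.astype(int);o=((im[:,:,0]-im[:,:,2])>70).astype(np.uint8);o[:130]=0;o[:,:300]=0
k,l,s,ce=cv2.connectedComponentsWithStats(o);print(s[1:],ce[1:]);print(env.state()['torque'])
E
```

```text
time_s: 7.6
ee_pos: [450.1, 336.3, 15.5]
ee_rot: [180.0, 0.0, 66.2]
force: [0.1, -0.8, -0.0]
gripper_width: 0.2
time_s: 8.3
ee_pos: [450.6, 336.7, 31.3]
ee_rot: [179.9, -0.1, 66.2]
force: [-0.3, 0.2, 0.6]
gripper_width: 0.7
time_s: 8.8
ee_pos: [450.3, 336.5, 56.0]
ee_rot: [180.0, -0.0, 66.2]
force: [-0.1, 0.8, -0.1]
gripper_width: 0.1
[[ 374  177   48   29 1228]
 [ 349  237    4    5    9]
 [ 354  265    3   17   25]
 [ 300  297   61   20 1102]
 [ 427  370    4    1    4]
 [ 439  370    1    2    2]
 [ 385  373    1    1    1]
 [ 388  373    1    1    1]
 [ 392  372    2    2    3]
 [ 385  372   41   12  102]
 [ 383  374    1    1    1]
 [ 438  374    1    1    1]
 [ 373  377    1    1    1]
 [ 437  377    1    1    1]
 [ 370  378    1    1    1]
 [ 417  381    7    3   10]
 [ 436  380    1    1    1]] [[397.18078176 190.3485342 ]
 [350.33333333 238.55555556]
 [354.92       272.16      ]
 [327.84029038 306.57350272]
 [428.5        370.        ]
 [439.         370.5       ]
 [385.         373.        ]
 [388.         373.        ]
 [392.66666667 372.66666667]
 [406.2745098  377.18627451]
 [383.         374.        ]
 [438.         374.        ]
 [373.         377.        ]
 [437.         377.        ]
 [370.         378.        ]
 [420.3        382.5       ]
 [436.         380.        ]]
[-0.0856268   0.06096294 -0.01915274]
```

View pics/w5.png

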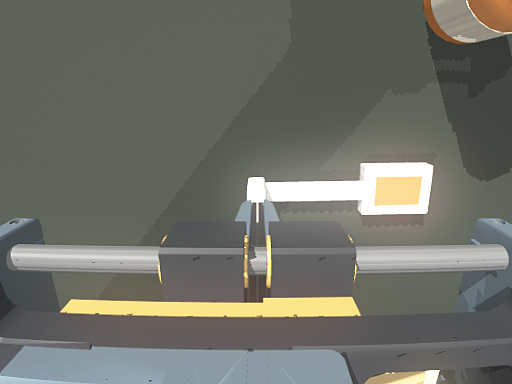

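The wrist view shows the shut fingers with their tips at about (257,203). The handle is partly hidden behind them (top from v 178) and the head is centred at about (396,188). I check the lateral offset.

Run:
```python
from h import *
c=cal('wrist');s=env.state();T=s['ee_pos'];print(T)
a=np.radians(-23.8);ex=np.array([np.cos(a),np.sin(a),0]);ey=np.array([-np.sin(a),np.cos(a),0])
def L(n,u,v,z):
    w=onz(c,u,v,z);print(n,w.round(1),'along %.1f lat %.1f'%((w-T)@ex,(w-T)@ey))
L('coupon',397.2,190.3,14);L('head far',396,163,14);L('head near',396,214,14)
for z in(50,8):L('handle far z%d'%z,256,178,z)
L('neck mid',310,191,12);L('tip far edge',257,201,T[2]);L('neck end near handle',270,192,12)
print('tcp px',proj(c,T),[proj(c,T+16*ey*k).round(0).tolist() for k in(1,-1)])
```

```text
[450.01384643 336.29240667  55.5808805 ]
coupon [561.  286.8  14. ] along 121.5 lat -0.5
head far [567.  310.4  14. ] along 117.5 lat 23.5
head near [553.7 266.1  14. ] along 123.2 lat -22.4
handle far z50 [457.6 354.3  50. ] along -0.3 lat 19.5
handle far z8 [453.2 344.4   8. ] along -0.4 lat 8.7
neck mid [491.4 316.1  12. ] along 46.0 lat -1.7
tip far edge [452.  339.7  55.6] along 0.4 lat 4.0
neck end near handle [459.6 329.2  12. ] along 11.6 lat -2.6
tcp px [256.38778324 206.24194161] [[256.0, 185.0], [256.0, 227.0]]
```

Something is off in the tool length. The shut fingers reached 0.2 mm with the handle between them, and the slide never moved. In the pictures the jaw opening in pixels (91 mm gives 152 px, 70 mm gives 119 px) puts the visible tips about 33 mm higher than the reported TCP, so the fingers closed above the handle. I test this by opening and descending gently, watching the force.

```bash
python3 -m jog '[{"dx":0,"dy":0,"dz":0,"wx":0,"wy":0,"wz":0,"grip":-1},{"dx":0,"dy":0,"dz":0,"wx":0,"wy":0,"wz":0,"grip":-1},{"dx":0,"dy":0,"dz":0,"wx":0,"wy":0,"wz":0,"grip":-1},{"dx":0,"dy":0,"dz":0,"wx":0,"wy":0,"wz":0,"grip":-1},{"dx":0,"dy":0,"dz":0,"wx":0,"wy":0,"wz":0,"grip":-1},{"dx":0,"dy":0,"dz":0,"wx":0,"wy":0,"wz":0,"grip":-1},{"dx":0,"dy":0,"dz":-0.01,"wx":0,"wy":0,"wz":0,"grip":-1},{"dx":0,"dy":0,"dz":-0.015,"wx":0,"wy":0,"wz":0,"grip":-1},{"dx":0,"dy":0,"dz":-0.013,"wx":0,"wy":0,"wz":0,"grip":-1},{"dx":0,"dy":0,"dz":0,"wx":0,"wy":0,"wz":0,"grip":-1}]' 40;python3 -m jog '[{"dx":0,"dy":0,"dz":-0.003,"wx":0,"wy":0,"wz":0,"grip":-1},{"dx":0,"dy":0,"dz":-0.003,"wx":0,"wy":0,"wz":0,"grip":-1},{"dx":0,"dy":0,"dz":-0.003,"wx":0,"wy":0,"wz":0,"grip":-1},{"dx":0,"dy":0,"dz":-0.003,"wx":0,"wy":0,"wz":0,"grip":-1},{"dx":0,"dy":0,"dz":0,"wx":0,"wy":0,"wz":0,"grip":-1}]'
python3 - <<'E'
from h import *
c,a=grab('top','top3');c2,b=grab('scene','scene3');c3,w=grab('wrist','w6')
f=lambda im,x,y,w,h,s:cv2.resize(im[y:y+h,x:x+w,::-1],(int(w*s),int(h*s)),interpolation=cv2.INTER_CUBIC)
B=f(b,310,170,110,100,4)
o=np.zeros((400,795,3),np.uint8);o[:400,:440]=B;o[:266,440:795]=cv2.resize(w[:,:,::-1],(355,266));cv2.imwrite('pics/c6.png',o)
T=env.state()['ee_pos'];print(T,[((proj(c2,T+[0,0,z])-[310,170])*4).round().tolist() for z in(0,33,52)])
E
```

```text
time_s: 9.85
ee_pos: [448.5, 335.2, 15.1]
ee_rot: [-179.9, 0.2, 66.2]
force: [-1.1, 0.1, -0.3]
gripper_width: 77.2
time_s: 10.35
ee_pos: [449.9, 336.2, 5.2]
ee_rot: [-180.0, 0.0, 66.2]
force: [0.8, -0.2, 0.4]
gripper_width: 91.0
[450.20124571 336.43347707   5.61522086] [[226.0, 264.0], [237.0, 245.0], [243.0, 233.0]]
```

View pics/c6.png

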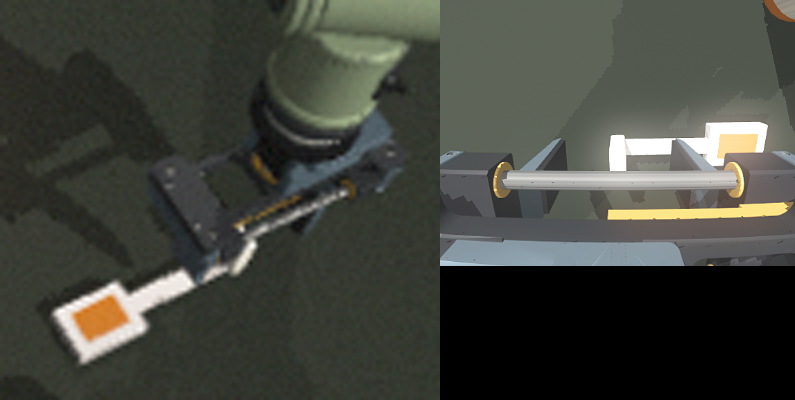

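The front finger is over the neck (top at z 12) at reported z 5.6 with no contact force. That confirms the tips are well above the reported TCP. I go lower, gently.

```bash
python3 -m jog '[{"dx":0,"dy":0,"dz":-0.003,"wx":0,"wy":0,"wz":0,"grip":-1},{"dx":0,"dy":0,"dz":-0.003,"wx":0,"wy":0,"wz":0,"grip":-1},{"dx":0,"dy":0,"dz":-0.003,"wx":0,"wy":0,"wz":0,"grip":-1},{"dx":0,"dy":0,"dz":-0.003,"wx":0,"wy":0,"wz":0,"grip":-1},{"dx":0,"dy":0,"dz":0,"wx":0,"wy":0,"wz":0,"grip":-1}]' 50;python3 -m jog '[{"dx":0,"dy":0,"dz":-0.002,"wx":0,"wy":0,"wz":0,"grip":-1},{"dx":0,"dy":0,"dz":-0.002,"wx":0,"wy":0,"wz":0,"grip":-1},{"dx":0,"dy":0,"dz":-0.002,"wx":0,"wy":0,"wz":0,"grip":-1},{"dx":0,"dy":0,"dz":0,"wx":0,"wy":0,"wz":0,"grip":-1}]'
```

```text
time_s: 11.0
ee_pos: [449.8, 336.1, -7.1]
ee_rot: [-180.0, 0.1, 66.2]
force: [0.1, 0.1, -0.2]
gripper_width: 91.2
time_s: 11.4
ee_pos: [449.9, 336.2, -12.8]
ee_rot: [-180.0, 0.0, 66.2]
force: [-0.6, -0.2, 0.1]
gripper_width: 91.2
```

```bash
python3 -m jog '[{"dx":0,"dy":0,"dz":0,"wx":0,"wy":0,"wz":0,"grip":1},{"dx":0,"dy":0,"dz":0,"wx":0,"wy":0,"wz":0,"grip":1},{"dx":0,"dy":0,"dz":0,"wx":0,"wy":0,"wz":0,"grip":1},{"dx":0,"dy":0,"dz":0,"wx":0,"wy":0,"wz":0,"grip":1},{"dx":0,"dy":0,"dz":0,"wx":0,"wy":0,"wz":0,"grip":1},{"dx":0,"dy":0,"dz":0,"wx":0,"wy":0,"wz":0,"grip":1},{"dx":0,"dy":0,"dz":0,"wx":0,"wy":0,"wz":0,"grip":1},{"dx":0,"dy":0,"dz":0,"wx":0,"wy":0,"wz":0,"grip":1},{"dx":0,"dy":0,"dz":0,"wx":0,"wy":0,"wz":0,"grip":1},{"dx":0,"dy":0,"dz":0,"wx":0,"wy":0,"wz":0,"grip":1}]' 50;python3 -m jog '[{"dx":0,"dy":0,"dz":0,"wx":0,"wy":0,"wz":0,"grip":1},{"dx":0,"dy":0,"dz":0,"wx":0,"wy":0,"wz":0,"grip":1},{"dx":0,"dy":0,"dz":0,"wx":0,"wy":0,"wz":0,"grip":1},{"dx":0,"dy":0,"dz":0,"wx":0,"wy":0,"wz":0,"grip":1}]'
```

```text
time_s: 12.4
ee_pos: [450.1, 336.4, -12.5]
ee_rot: [180.0, -0.0, 66.2]
force: [0.9, 0.3, -0.7]
gripper_width: 13.9
time_s: 12.8
ee_pos: [450.1, 336.4, -12.5]
ee_rot: [180.0, -0.0, 66.2]
force: [-0.1, 0.3, 0.8]
gripper_width: 14.1
```

Gripped for real: 14.1 mm, stable. Now I lift and carry.

```bash
python3 -m jog '[{"dx":0,"dy":0,"dz":0.005,"wx":0,"wy":0,"wz":0,"grip":1},{"dx":0,"dy":0,"dz":0.015,"wx":0,"wy":0,"wz":0,"grip":1},{"dx":0,"dy":-0.01,"dz":0.025,"wx":0,"wy":0,"wz":0,"grip":1},{"dx":-0.003,"dy":-0.020,"dz":0.025,"wx":0,"wy":0,"wz":0,"grip":1},{"dx":-0.005,"dy":-0.03,"dz":0,"wx":0,"wy":0,"wz":0.04,"grip":1},{"dx":-0.006,"dy":-0.04,"dz":0,"wx":0,"wy":0,"wz":0.06,"grip":1},{"dx":-0.006,"dy":-0.04,"dz":0,"wx":0,"wy":0,"wz":0.06,"grip":1},{"dx":-0.006,"dy":-0.04,"dz":0,"wx":0,"wy":0,"wz":0.06,"grip":1},{"dx":-0.006,"dy":-0.04,"dz":0,"wx":0,"wy":0,"wz":0.06,"grip":1},{"dx":-0.006,"dy":-0.04,"dz":0,"wx":0,"wy":0,"wz":0.047,"grip":1}]';  python3 -m jog '[{"dx":-0.005,"dy":-0.03,"dz":0,"wx":0,"wy":0,"wz":0.02,"grip":1},{"dx":0,"dy":-0.02,"dz":0,"wx":0,"wy":0,"wz":0,"grip":1},{"dx":0,"dy":0,"dz":0,"wx":0,"wy":0,"wz":0,"grip":1},{"dx":0,"dy":0,"dz":0,"wx":0,"wy":0,"wz":0,"grip":1}]'
python3 - <<'E'
from h import *
T=env.state()['ee_pos']
for n in('top','scene','wrist'):
    c,im=grab(n,n+'7');i=im.astype(int)
    m=(((i[:,:,0]-i[:,:,2])>75)&(i[:,:,0]>130)).astype(np.uint8);k,l,s,ce=cv2.connectedComponentsWithStats(m)
    for j in range(1,k):
        if 30<s[j,4]<1500:
            w=onz(c,*ce[j],T[2]+12.5+14)
            if np.hypot(*(w[:2]-[530,18]))<60: print(n,s[j],ce[j].round(1),w.round(1))
E
```

```text
time_s: 13.8
ee_pos: [411.3, 74.8, 57.7]
ee_rot: [180.0, 0.0, 85.1]
force: [0.2, -0.3, -1.7]
gripper_width: 13.6
time_s: 14.2
ee_pos: [407.1, 26.4, 57.7]
ee_rot: [180.0, -0.0, 86.0]
force: [-0.3, -0.2, -1.7]
gripper_width: 13.8
top [232 183  12  57 255] [237.1 209.2] [544.3  63.2  84.2]
top [249 209   9  14 118] [252.8 215.3] [527.1  17.4  84.2]
scene [269 178  13  11  81] [275.1 182.5] [527.4  14.7  84.2]
wrist [407 273  47  41 676] [428.1 295.2] [524.2 -38.6  84.2]
```

Held (1.7 N of weight) and lined up with the channel within about 1 mm by the top camera. I lower it.

```bash
python3 -m jog '[{"dx":0,"dy":0.001,"dz":-0.015,"wx":0,"wy":0,"wz":0.005,"grip":1},{"dx":0,"dy":0,"dz":-0.015,"wx":0,"wy":0,"wz":0,"grip":1},{"dx":0,"dy":0,"dz":-0.01,"wx":0,"wy":0,"wz":0,"grip":1},{"dx":0,"dy":0,"dz":-0.005,"wx":0,"wy":0,"wz":0,"grip":1},{"dx":0,"dy":0,"dz":0,"wx":0,"wy":0,"wz":0,"grip":1},{"dx":0,"dy":0,"dz":0,"wx":0,"wy":0,"wz":0,"grip":1}]';python3 -m jog '[{"dx":0,"dy":0,"dz":-0.002,"wx":0,"wy":0,"wz":0,"grip":1},{"dx":0,"dy":0,"dz":-0.002,"wx":0,"wy":0,"wz":0,"grip":1},{"dx":0,"dy":0,"dz":0,"wx":0,"wy":0,"wz":0,"grip":1}]';python3 -m jog '[{"dx":0,"dy":0,"dz":-0.0015,"wx":0,"wy":0,"wz":0,"grip":1},{"dx":0,"dy":0,"dz":0,"wx":0,"wy":0,"wz":0,"grip":1}]'; python3 -c "
from h import *;print(env.state()['torque'])"
```

```text
time_s: 14.95
ee_pos: [407.5, 27.5, 12.7]
ee_rot: [180.0, -0.0, 86.4]
force: [-0.1, 0.1, -2.1]
gripper_width: 13.9
time_s: 15.25
ee_pos: [407.0, 27.3, 8.5]
ee_rot: [180.0, 0.0, 86.4]
force: [0.2, -0.3, -1.3]
gripper_width: 13.6
time_s: 15.45
ee_pos: [407.3, 27.3, 7.2]
ee_rot: [180.0, -0.0, 86.4]
force: [-1.1, 0.2, 1.3]
gripper_width: 13.7
[-0.09884969  0.18122074  0.02395516]
```

```bash
python3 -m jog '[{"dx":0.006,"dy":-0.0004,"dz":-0.0005,"wx":0,"wy":0,"wz":0,"grip":1},{"dx":0.012,"dy":-0.0008,"dz":0,"wx":0,"wy":0,"wz":0,"grip":1},{"dx":0.012,"dy":-0.0008,"dz":0,"wx":0,"wy":0,"wz":0,"grip":1},{"dx":0.012,"dy":-0.0008,"dz":0,"wx":0,"wy":0,"wz":0,"grip":1},{"dx":0.008,"dy":-0.0006,"dz":0,"wx":0,"wy":0,"wz":0,"grip":1},{"dx":0,"dy":0,"dz":0,"wx":0,"wy":0,"wz":0,"grip":1}]';python3 -m jog '[{"dx":0.01,"dy":-0.0007,"dz":0,"wx":0,"wy":0,"wz":0,"grip":1},{"dx":0.01,"dy":-0.0007,"dz":0,"wx":0,"wy":0,"wz":0,"grip":1},{"dx":0.01,"dy":-0.0007,"dz":0,"wx":0,"wy":0,"wz":0,"grip":1}]';python3 -m jog '[{"dx":0.008,"dy":-0.0005,"dz":0,"wx":0,"wy":0,"wz":0,"grip":1},{"dx":0.008,"dy":-0.0005,"dz":0,"wx":0,"wy":0,"wz":0,"grip":1},{"dx":0.004,"dy":-0.0003,"dz":0,"wx":0,"wy":0,"wz":0,"grip":1}]'
python3 - <<'E'
from h import *
print(env.state()['torque'])
for n in('top','scene'):grab(n,n+'8')
f=lambda n,x,y,w,h,s:cv2.resize(cv2.imread(f'pics/{n}.png')[y:y+h,x:x+w],(int(w*s),int(h*s)),interpolation=cv2.INTER_CUBIC)
E
```

```text
time_s: 16.05
ee_pos: [459.4, 23.9, 7.0]
ee_rot: [179.8, -0.0, 86.4]
force: [1.2, -0.4, 0.9]
gripper_width: 13.9
time_s: 16.35
ee_pos: [486.3, 21.9, 7.1]
ee_rot: [-179.9, 0.0, 86.4]
force: [-5.2, 0.4, 9.1]
gripper_width: 13.7
time_s: 16.65
ee_pos: [507.0, 20.6, 7.0]
ee_rot: [-180.0, -0.0, 86.4]
force: [-5.4, 0.5, 8.1]
gripper_width: 13.7
[-0.08279468  0.3758756  -0.03483868]
```

```bash
python3 -m jog '[{"dx":0.006,"dy":-0.0004,"dz":0,"wx":0,"wy":0,"wz":0,"grip":1},{"dx":0.006,"dy":-0.0004,"dz":0,"wx":0,"wy":0,"wz":0,"grip":1},{"dx":0.006,"dy":-0.0004,"dz":0,"wx":0,"wy":0,"wz":0,"grip":1},{"dx":0.006,"dy":-0.0004,"dz":0,"wx":0,"wy":0,"wz":0,"grip":1},{"dx":0.004,"dy":-0.0003,"dz":-0.001,"wx":0,"wy":0,"wz":0,"grip":1},{"dx":0,"dy":0,"dz":0,"wx":0,"wy":0,"wz":0,"grip":1}]';python3 -m jog '[{"dx":0.002,"dy":-0.00014,"dz":0,"wx":0,"wy":0,"wz":0,"grip":1},{"dx":0.002,"dy":-0.00014,"dz":0,"wx":0,"wy":0,"wz":0,"grip":1},{"dx":0.002,"dy":-0.00014,"dz":0,"wx":0,"wy":0,"wz":0,"grip":1},{"dx":0.002,"dy":-0.00014,"dz":0,"wx":0,"wy":0,"wz":0,"grip":1}]'; python3 -c "
from h import *;print(env.state()['torque'])"
```

```text
time_s: 17.35
ee_pos: [535.3, 18.6, 6.6]
ee_rot: [180.0, -0.0, 86.4]
force: [-5.1, -0.7, 10.6]
gripper_width: 13.8
time_s: 17.75
ee_pos: [542.2, 18.1, 6.7]
ee_rot: [-179.9, 0.0, 86.4]
force: [-7.2, 0.5, 12.3]
gripper_width: 14.0
[-0.08979237  0.41618313  0.06157832]
```

```bash
python3 -m jog '[{"dx":0.002,"dy":-0.00014,"dz":0,"wx":0,"wy":0,"wz":0,"grip":1},{"dx":0.002,"dy":-0.00014,"dz":0,"wx":0,"wy":0,"wz":0,"grip":1},{"dx":0,"dy":0,"dz":0,"wx":0,"wy":0,"wz":0,"grip":1}]'; python3 -m jog '[{"dx":0.002,"dy":-0.00014,"dz":0,"wx":0,"wy":0,"wz":0,"grip":1},{"dx":0.002,"dy":-0.00014,"dz":0,"wx":0,"wy":0,"wz":0,"grip":1},{"dx":0,"dy":0,"dz":0,"wx":0,"wy":0,"wz":0,"grip":1}]';python3 -m jog '[{"dx":0.002,"dy":-0.00014,"dz":0,"wx":0,"wy":0,"wz":0,"grip":1},{"dx":0.002,"dy":-0.00014,"dz":0,"wx":0,"wy":0,"wz":0,"grip":1},{"dx":0,"dy":0,"dz":0,"wx":0,"wy":0,"wz":0,"grip":1}]'
```

```text
time_s: 18.05
ee_pos: [546.8, 17.9, 6.4]
ee_rot: [180.0, -0.0, 86.4]
force: [-4.1, -0.9, 8.9]
gripper_width: 13.1
time_s: 18.35
ee_pos: [550.7, 17.6, 6.4]
ee_rot: [-180.0, -0.0, 86.4]
force: [-4.2, 0.2, 9.0]
gripper_width: 13.5
time_s: 18.65
ee_pos: [555.0, 17.2, 5.1]
ee_rot: [-180.0, 0.0, 86.4]
force: [0.9, -0.1, -1.5]
gripper_width: 13.8
```

The upward force vanished (weight is hanging, z fell to 5.1), so the head is over the recess. I lower it in.

```bash
python3 -m jog '[{"dx":0,"dy":0,"dz":-0.001,"wx":0,"wy":0,"wz":0,"grip":1},{"dx":0,"dy":0,"dz":-0.001,"wx":0,"wy":0,"wz":0,"grip":1},{"dx":0,"dy":0,"dz":0,"wx":0,"wy":0,"wz":0,"grip":1}]'; python3 -m jog '[{"dx":0,"dy":0,"dz":-0.001,"wx":0,"wy":0,"wz":0,"grip":1},{"dx":0,"dy":0,"dz":0,"wx":0,"wy":0,"wz":0,"grip":1}]';python3 -m jog '[{"dx":0,"dy":0,"dz":-0.001,"wx":0,"wy":0,"wz":0,"grip":1},{"dx":0,"dy":0,"dz":0,"wx":0,"wy":0,"wz":0,"grip":1}]'
```

```text
time_s: 18.95
ee_pos: [554.7, 17.3, 2.9]
ee_rot: [-179.9, 0.0, 86.4]
force: [0.6, -0.1, -2.4]
gripper_width: 13.9
time_s: 19.15
ee_pos: [555.1, 17.2, 2.5]
ee_rot: [180.0, -0.0, 86.4]
force: [-0.0, 0.9, -1.0]
gripper_width: 13.6
time_s: 19.35
ee_pos: [555.2, 17.3, 2.2]
ee_rot: [180.0, -0.0, 86.4]
force: [-2.2, 0.4, 3.9]
gripper_width: 13.5
```

z 2.2 with floor contact is 5.0 mm below the deck contact, at station x of about 148, so the slide is home. I release, rise, and go over the lamp grip with the jaws turned 90°.

```bash
python3 -m jog '[{"dx":0,"dy":0,"dz":0.0005,"wx":0,"wy":0,"wz":0,"grip":0},{"dx":0,"dy":0,"dz":0,"wx":0,"wy":0,"wz":0,"grip":0},{"dx":0,"dy":0,"dz":0,"wx":0,"wy":0,"wz":0,"grip":0},{"dx":0,"dy":0,"dz":0,"wx":0,"wy":0,"wz":0,"grip":0},{"dx":0,"dy":0,"dz":0,"wx":0,"wy":0,"wz":0,"grip":0},{"dx":0,"dy":0,"dz":0.01,"wx":0,"wy":0,"wz":0,"grip":0},{"dx":0,"dy":0,"dz":0.025,"wx":0,"wy":0,"wz":0,"grip":0},{"dx":0,"dy":0,"dz":0.035,"wx":0,"wy":0,"wz":0,"grip":0},{"dx":0,"dy":0,"dz":0.035,"wx":0,"wy":0,"wz":0,"grip":0},{"dx":0,"dy":0,"dz":0,"wx":0,"wy":0,"wz":0,"grip":0}]' 30;python3 -m jog '[{"dx":0.0052,"dy":-0.0206,"dz":0.001,"wx":0,"wy":0,"wz":-0.143,"grip":-1},{"dx":0.0052,"dy":-0.0206,"dz":0,"wx":0,"wy":0,"wz":-0.143,"grip":-1},{"dx":0.0052,"dy":-0.0206,"dz":0,"wx":0,"wy":0,"wz":-0.143,"grip":-1},{"dx":0.0052,"dy":-0.0206,"dz":0,"wx":0,"wy":0,"wz":-0.143,"grip":-1},{"dx":0.0052,"dy":-0.0206,"dz":0,"wx":0,"wy":0,"wz":-0.143,"grip":-1},{"dx":0.0052,"dy":-0.0206,"dz":0,"wx":0,"wy":0,"wz":-0.143,"grip":-1},{"dx":0.0052,"dy":-0.0206,"dz":0,"wx":0,"wy":0,"wz":-0.143,"grip":-1},{"dx":0.0052,"dy":-0.0206,"dz":0,"wx":0,"wy":0,"wz":-0.143,"grip":-1},{"dx":0.0052,"dy":-0.0206,"dz":0,"wx":0,"wy":0,"wz":-0.143,"grip":-1},{"dx":0.0052,"dy":-0.0206,"dz":0,"wx":0,"wy":0,"wz":-0.143,"grip":-1}]'; python3 -m jog '[{"dx":0,"dy":0,"dz":0,"wx":0,"wy":0,"wz":-0.143,"grip":-1},{"dx":0,"dy":0,"dz":0,"wx":0,"wy":0,"wz":0,"grip":-1},{"dx":0,"dy":0,"dz":0,"wx":0,"wy":0,"wz":0,"grip":-1}]'
python3 - <<'E'
from h import *
c,a=grab('top','top9');c2,b=grab('scene','scene9');c3,w=grab('wrist','w9');np.savez('pics/w9.npz',R=c3['R'],t=c3['t'])
o=np.zeros((600,795,3),np.uint8)
f=lambda im,x,y,w,h,s:cv2.resize(im[y:y+h,x:x+w,::-1],(int(w*s),int(h*s)),interpolation=cv2.INTER_CUBIC)
o[:384,:512]=w[:,:,::-1];o[:360,515:795]=f(b,240,150,70,90,4);o[385:600,:400]=f(a,210,180,100,53.75.__int__(),4)[:215] if 0 else cv2.resize(a[180:262,215:315,::-1],(400,215))
cv2.imwrite('pics/c9.png',o)
st=[529.1,18.4,-3.9]
for q in((92,-210,82),(137,-184,78),(93.3,-173.1,78),(41,-210,89)):print(q,proj(c3,tow(st,q)).round())
E
```

```text
time_s: 20.35
ee_pos: [559.0, 17.3, 112.8]
ee_rot: [179.3, -0.0, 86.4]
force: [-0.1, -0.2, -0.0]
gripper_width: 45.8
time_s: 21.35
ee_pos: [606.8, -189.5, 107.6]
ee_rot: [-180.0, 0.1, 4.1]
force: [-0.5, 0.1, -0.3]
gripper_width: 91.0
time_s: 21.65
ee_pos: [606.7, -188.5, 107.6]
ee_rot: [-180.0, 0.1, -3.6]
force: [0.2, -0.4, 0.4]
gripper_width: 91.2
(92, -210, 82) [268. 196.]
(137, -184, 78) [235. 139.]
(93.3, -173.1, 78) [222. 192.]
(41, -210, 89) [267. 257.]
```

View pics/c9.png

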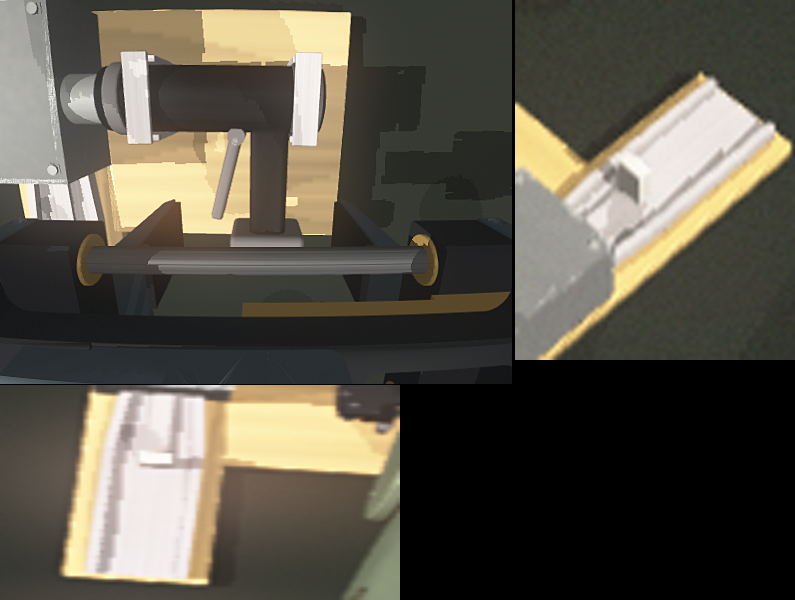

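The wrist view shows the grip centred at u 268 and the blade from (236,135) to (218,217), both between the finger tips at u 180 and 334, as predicted. The other crops show the handle upright and straight just outside the hood. I descend with force checks.

```bash
python3 -m jog '[{"dx":0,"dy":0,"dz":-0.025,"wx":0,"wy":0,"wz":0,"grip":-1},{"dx":0,"dy":0,"dz":-0.02,"wx":0,"wy":0,"wz":0,"grip":-1},{"dx":0,"dy":0,"dz":-0.01,"wx":0,"wy":0,"wz":0,"grip":-1},{"dx":0,"dy":0,"dz":0,"wx":0,"wy":0,"wz":0,"grip":-1}]' 30;python3 -m jog '[{"dx":0,"dy":0,"dz":-0.007,"wx":0,"wy":0,"wz":0,"grip":-1},{"dx":0,"dy":0,"dz":-0.007,"wx":0,"wy":0,"wz":0,"grip":-1},{"dx":0,"dy":0,"dz":0,"wx":0,"wy":0,"wz":0,"grip":-1}]'; python3 -m jog '[{"dx":0,"dy":0,"dz":-0.007,"wx":0,"wy":0,"wz":0,"grip":-1},{"dx":0,"dy":0,"dz":-0.007,"wx":0,"wy":0,"wz":0,"grip":-1},{"dx":0,"dy":0,"dz":-0.006,"wx":0,"wy":0,"wz":0,"grip":-1},{"dx":0,"dy":0,"dz":0,"wx":0,"wy":0,"wz":0,"grip":-1}]'
```

```text
time_s: 22.2
ee_pos: [606.1, -188.1, 51.6]
ee_rot: [-180.0, 0.2, -3.7]
force: [0.1, -0.2, 0.7]
gripper_width: 91.1
time_s: 22.5
ee_pos: [606.7, -188.6, 38.4]
ee_rot: [-180.0, 0.1, -3.7]
force: [-0.5, 0.8, -0.4]
gripper_width: 90.9
time_s: 22.9
ee_pos: [606.2, -188.5, 17.7]
ee_rot: [-180.0, 0.1, -3.7]
force: [-1.1, 0.3, -0.2]
gripper_width: 91.0
```

```bash
python3 -m jog '[{"dx":0,"dy":0,"dz":0,"wx":0,"wy":0,"wz":0,"grip":1},{"dx":0,"dy":0,"dz":0,"wx":0,"wy":0,"wz":0,"grip":1},{"dx":0,"dy":0,"dz":0,"wx":0,"wy":0,"wz":0,"grip":1},{"dx":0,"dy":0,"dz":0,"wx":0,"wy":0,"wz":0,"grip":1},{"dx":0,"dy":0,"dz":0,"wx":0,"wy":0,"wz":0,"grip":1},{"dx":0,"dy":0,"dz":0,"wx":0,"wy":0,"wz":0,"grip":1},{"dx":0,"dy":0,"dz":0,"wx":0,"wy":0,"wz":0,"grip":1},{"dx":0,"dy":0,"dz":0,"wx":0,"wy":0,"wz":0,"grip":1}]' 35;python3 -m jog '[{"dx":0,"dy":0,"dz":0,"wx":0,"wy":0,"wz":0,"grip":1},{"dx":0,"dy":0,"dz":0,"wx":0,"wy":0,"wz":0,"grip":1},{"dx":0,"dy":0,"dz":0,"wx":0,"wy":0,"wz":0,"grip":1}]'
```

```text
time_s: 23.7
ee_pos: [604.8, -189.0, 18.6]
ee_rot: [180.0, 0.3, -3.8]
force: [-4.6, -0.7, 1.2]
gripper_width: 45.6
time_s: 24.0
ee_pos: [604.8, -189.1, 18.6]
ee_rot: [180.0, 0.3, -3.8]
force: [-4.3, -0.7, -0.0]
gripper_width: 45.4
```

Width 45.5 mm (46 nominal), so the blade is at its stop. I hold for over 2 s.

```bash
Z='x'; python3 -m jog '[{"dx":0,"dy":0,"dz":0,"wx":0,"wy":0,"wz":0,"grip":1},{"dx":0,"dy":0,"dz":0,"wx":0,"wy":0,"wz":0,"grip":1},{"dx":0,"dy":0,"dz":0,"wx":0,"wy":0,"wz":0,"grip":1},{"dx":0,"dy":0,"dz":0,"wx":0,"wy":0,"wz":0,"grip":1},{"dx":0,"dy":0,"dz":0,"wx":0,"wy":0,"wz":0,"grip":1},{"dx":0,"dy":0,"dz":0,"wx":0,"wy":0,"wz":0,"grip":1},{"dx":0,"dy":0,"dz":0,"wx":0,"wy":0,"wz":0,"grip":1},{"dx":0,"dy":0,"dz":0,"wx":0,"wy":0,"wz":0,"grip":1},{"dx":0,"dy":0,"dz":0,"wx":0,"wy":0,"wz":0,"grip":1},{"dx":0,"dy":0,"dz":0,"wx":0,"wy":0,"wz":0,"grip":1}]' 45;python3 -m jog '[{"dx":0,"dy":0,"dz":0,"wx":0,"wy":0,"wz":0,"grip":1},{"dx":0,"dy":0,"dz":0,"wx":0,"wy":0,"wz":0,"grip":1},{"dx":0,"dy":0,"dz":0,"wx":0,"wy":0,"wz":0,"grip":1},{"dx":0,"dy":0,"dz":0,"wx":0,"wy":0,"wz":0,"grip":1},{"dx":0,"dy":0,"dz":0,"wx":0,"wy":0,"wz":0,"grip":1},{"dx":0,"dy":0,"dz":0,"wx":0,"wy":0,"wz":0,"grip":1},{"dx":0,"dy":0,"dz":0,"wx":0,"wy":0,"wz":0,"grip":1},{"dx":0,"dy":0,"dz":0,"wx":0,"wy":0,"wz":0,"grip":1},{"dx":0,"dy":0,"dz":0,"wx":0,"wy":0,"wz":0,"grip":1},{"dx":0,"dy":0,"dz":0,"wx":0,"wy":0,"wz":0,"grip":1}]' 45;python3 -m jog '[{"dx":0,"dy":0,"dz":0,"wx":0,"wy":0,"wz":0,"grip":1},{"dx":0,"dy":0,"dz":0,"wx":0,"wy":0,"wz":0,"grip":1},{"dx":0,"dy":0,"dz":0,"wx":0,"wy":0,"wz":0,"grip":1}]' 45
python3 -m jog '[{"dx":0,"dy":0,"dz":0,"wx":0,"wy":0,"wz":0,"grip":-1},{"dx":0,"dy":0,"dz":0,"wx":0,"wy":0,"wz":0,"grip":-1},{"dx":0,"dy":0,"dz":0,"wx":0,"wy":0,"wz":0,"grip":-1},{"dx":0,"dy":0,"dz":0,"wx":0,"wy":0,"wz":0,"grip":-1},{"dx":0,"dy":0,"dz":0,"wx":0,"wy":0,"wz":0,"grip":-1},{"dx":0,"dy":0,"dz":0,"wx":0,"wy":0,"wz":0,"grip":-1},{"dx":0,"dy":0,"dz":0,"wx":0,"wy":0,"wz":0,"grip":-1},{"dx":0,"dy":0,"dz":0,"wx":0,"wy":0,"wz":0,"grip":-1}]' 45
python3 -m jog '[{"dx":0,"dy":0,"dz":0.01,"wx":0,"wy":0,"wz":0,"grip":-1},{"dx":0,"dy":0,"dz":0.02,"wx":0,"wy":0,"wz":0,"grip":-1},{"dx":0,"dy":0,"dz":0.03,"wx":0,"wy":0,"wz":0,"grip":-1},{"dx":0,"dy":0,"dz":0.03,"wx":0,"wy":0,"wz":0,"grip":-1},{"dx":0,"dy":0,"dz":0.02,"wx":0,"wy":0,"wz":0,"grip":-1},{"dx":0,"dy":0,"dz":0,"wx":0,"wy":0,"wz":0,"grip":-1},{"dx":0,"dy":0,"dz":0,"wx":0,"wy":0,"wz":0,"grip":-1}]'
python3 - <<'E'
from h import *
c,a=grab('top','top10');c2,b=grab('scene','scene10');c3,w=grab('wrist','w10')
o=np.zeros((600,795,3),np.uint8)
o[:384,:512]=w[:,:,::-1];o[:360,515:795]=cv2.resize(b[150:240,240:310,::-1],(280,360));o[385:600,:400]=cv2.resize(a[180:262,215:315,::-1],(400,215))
o[385:600,410:795]=cv2.resize(b[80:280,90:448,::-1],(385,215))
cv2.imwrite('pics/c10.png',o)
E
```

```text
time_s: 25.0
ee_pos: [604.8, -189.1, 18.6]
ee_rot: [180.0, 0.3, -3.8]
force: [-4.8, -1.7, 1.0]
gripper_width: 45.1
time_s: 26.0
ee_pos: [604.8, -189.1, 18.6]
ee_rot: [180.0, 0.3, -3.8]
force: [-5.4, -1.9, 1.4]
gripper_width: 45.1
time_s: 26.3
ee_pos: [604.8, -189.1, 18.6]
ee_rot: [180.0, 0.3, -3.8]
force: [-5.7, -0.9, 1.5]
gripper_width: 45.4
time_s: 27.1
ee_pos: [607.2, -189.2, 19.1]
ee_rot: [180.0, -0.0, -3.7]
force: [0.2, -0.0, -0.1]
gripper_width: 91.3
time_s: 27.8
ee_pos: [606.9, -188.8, 129.1]
ee_rot: [180.0, -0.0, -3.7]
force: [-0.4, 0.2, -0.1]
gripper_width: 91.1
```

View pics/c10.png

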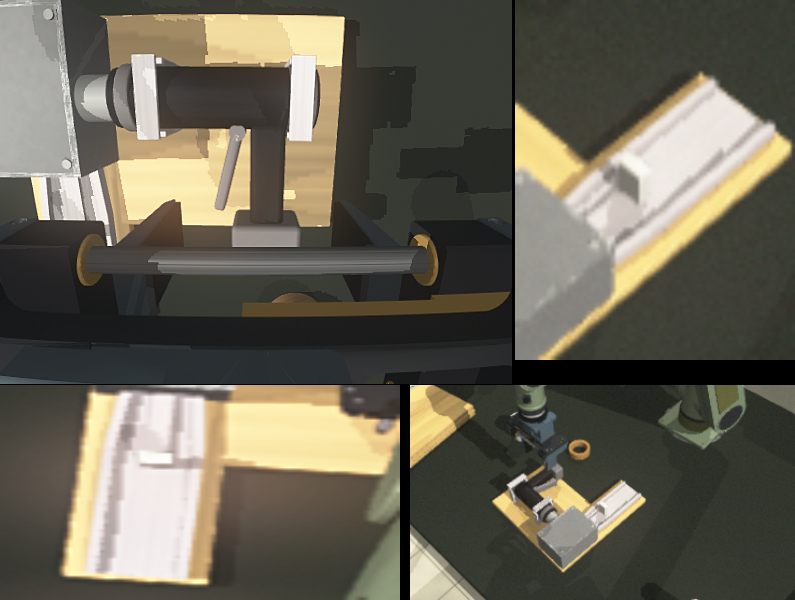

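The blade has sprung back to its 14° rest, the slide handle is unchanged outside the hood, and the robot touches nothing. I hand it in.

```bash
python3 -c "
from workcell import env
print(env.state()['time_s']);print(env.job_done())"
```

```text
27.95
the job is handed in; nothing more can be done
None
```

The job is done and handed in at 27.95 s. The slide is in its hidden recess, and the lamp trigger was squeezed against its stop and released afterwards.

- **Slide:** I carried it by the handle and pushed it in under light downward pressure. At station x of about 148 mm the deck support vanished. I lowered it until it touched the floor 5.0 mm below the deck, which matches the recess depth. I judged this from height and force, because the recess cannot be seen.
- **Trigger:** it was squeezed only after the slide was home. The jaws read 45.1–45.6 mm (46 nominal at the stop) from 23.7 to 26.3 s, so at least 2.6 s.
- **Last checks:** the final pictures show the blade back at its rest angle and the slide's handle upright, straight and unmoved outside the hood. The gripper is open and raised clear, with zero contact force. The tape roll appears in place, but I did not check the cup or jar in the final pictures; nothing was moved near them.

**What disagreed:**
- **Tool length:** the real finger tips sit about 33 mm above the reported TCP. My first two grasps therefore closed on empty air over the handle; neither moved the slide. I confirmed the offset by lowering gently with no contact force, and allowed for it from then on.
- **First moves refused:** the first two calls had incomplete rows and did nothing.

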